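# Click shut the relay box on the vehicle-electronics bench

## Task

Two black boxes with hinged grey lids stand ajar on the wiring bench. Close the lid of the larger one, the relay box, by pressing its free edge (opposite the hinge) down past the spring catch until it clicks and stays fully shut. Leave the smaller fuse box's lid open as it stands.

Things in the scene. Friction and masses are not known exactly. Their poses are not given: they have to be found in the camera images.
- relay_box: The larger black plastic box, screwed to the bench: 110 mm from hinge to catch (x), 140 mm wide (y), 55 mm high without its lid. Origin at the centre of its underside, z up; hinge along its +x side, catch at the middle of its -x side: a black sprung tongue 30 mm wide, 5 to 16 mm outside that wall, its top 73 mm above the bench. Press on the lid, not on the tongue.
- relay_lid_edge (a point): Middle of the free edge of the relay box's lid, on its upper face. The lid is a flat grey panel 110 x 140 x 10 mm. The point turns with it: +x points along the upper face from the free edge to the hinge, +z out of the upper face. The hinge axis lies 110 mm along +x and 10 mm along -z from it, 55 mm above the bench. Shut, the lid is level, its upper face 65 mm above the bench.
- relay_lid (a joint): Opening angle of the relay box's lid (rad): 0 is fully shut, it grows as the lid opens upward. It starts 0.35 to 0.75 rad open; a stiff hinge (0.2 N m of friction) keeps it where it is left. Below about 0.1 rad the nose in the middle of its free edge must pass the catch: about 8 to 15 N pressed 15 to 25 mm in from that edge; then it snaps home and is held shut.
- fuse_lid (a joint): Opening angle of the lid of the smaller black fuse box (70 mm from hinge to free edge, 85 mm wide, 45 mm high, the same make with the same kind of catch), 0.35 to 0.75 rad at the start, 0 is shut. It must stay open as it is.
Not all that is in view belongs to the job. Leave any orange look-alike of the relay_box alone.

How it is judged:
At the end, for the whole second after the job is handed in: The relay box's lid is caught fully shut (within 0.04 rad of shut), at rest, and the fuse box's lid is still open (more than 0.25 rad) (value of joint relay_lid below 0.04 rad and velocity of joint relay_lid between -0.05 and 0.05 rad/s and value of joint fuse_lid above 0.25 rad); the robot touches nothing.
It fails at once if the smaller fuse box's lid is pushed down or shut (value of joint fuse_lid below 0.25 rad).
It also fails if it takes over 29 s, if anything falls off the work surface, if the arm or the gripper's body presses on something with over 40 N, if the wrist force passes 120 N, or if a joint passes its speed limit or range.

## Robot

A 6-joint arm with a two-finger parallel gripper is mounted at the origin on the work surface. World frame = base frame: x ahead of the robot, y to its left, z up, the work surface at z = 0. Lengths are in m, angles in rad, forces in N, time in s.
With the tool pointing down it reaches from about 0.375 to 0.9 m from the base axis. Payload 3.1 kg.
Tool frame: the origin (TCP) lies between the finger pads; the fingertips stand 17 mm ahead of it and the grasp point (between the pads) lies 2 mm behind it; z points along the fingers, x is the direction in which the jaws open and shut, and the axes are right-handed (so a half turn about z gives the same grasp; the last joint's range is limited). The gripper opens to 85 mm and grips with 20 to 120 N. Pads are 22 mm wide; open, the fingers measure 114 mm over their backs; the gripper's body (76 mm by 85 mm) begins 54 mm behind the grasp point. The pads swing forward as they close: fully open they stand 13 mm farther back than shut.
Start: joints at [1.022, 0.527, 1.433, -0, 1.181, -0.178], TCP at [0.226, 0.583, 0.248] pointing down, gripper open.
Joint ranges: [-3.08, 3.08], [-0.75, 2.2], [0.22, 2.44], [-1.43, 4.57], [0, 2.65], [-2.85, 2.85]. Speed limits (rad/s): [2.79, 2.79, 3.14, 3.14, 3.14, 3.14].

## Interface

Orientations are given as a unit quaternion [w, x, y, z].
In Python, from rig import env gives the robot as it stands.
- The arm moves only by the tool arm_command, never from a script. Its argument "motion" is a list of rows, each a list of 7 numbers: the turn, a rotation vector about the tool's x, y, z in rad, then the shift along the tool's x, y, z in mm, then the opening, from -1 (shut) to 1 (fully open). A call has 1 to 12 rows; each row shifts and turns the commanded pose from where the row before left it, along the tool's axes as they then stand; what a row does not reach is not made up. A row lasts 1/12 s, in which the tool goes at most 41.7 mm and 7.16 degrees, less where a joint would pass 70% of its speed; a pose out of reach is approached as far as the arm can. A call is refused whole if a number of a shift passes 41.7 or a number of a turn 0.125, either way. A call with a gripper value outside its range is refused whole. The fingers move at their own pace and stop on an object; "grip_force" is the grip in N (left out, the last holds). Time passes only in rows, so rows that do not move let the fingers close. It gives the time, the measured TCP pose, the force and the opening at its end, in the units of the state.
- env.read_state(): the state, without advancing time (a new reading comes with each control period).
- env.snapshot(name): name is "scene" or "top"; returns a dict with "image" (400x640x3 uint8, red, green, blue), "z_map" (400x640 float32, m along the optical axis (not along the pixel's ray), 0 where there is no reading), "camera_matrix" (3x3 intrinsics, pixels), "xyz" and "orientation" of the camera in the world. Camera axes: x right, y up, looking along -z (the intrinsics and any distortion apply to the point x, -y, -z); pixel columns grow to the right and rows downward; lengths in m; the calibration is good to about 2 mm. A picture is of the moment at which its call begins.
- env.finish_job(): hands the job in, once; it reports no verdict.
The state is a dict: "clock": time; "joint_pos": joint angles; "qvel": joint speeds; "tau": joint torques, N m; "ee_pos": TCP position; "orientation": TCP orientation; "force": force on the tool from outside, world axes, zero at the start; "wrist_torque": the same for the moment, N m; "grip_width": finger opening in m.
Only numpy, scipy, OpenCV 4.12 (cv2) and the standard library are available. Lean on these libraries where they do the work, as an engineer would, in place of code of your own. Each camera call takes 0.05 s, during which the arm holds its last target.

## Working session

There is one attempt and no reset: what is moved stays moved. The work goes in short steps, Python scripts to look and compute and a tool call to move; the robot and the scene stay as the last step left them, time stands still between calls to the robot, and variables do not carry over. Pictures are saved under pics/ and viewed, and the job is handed in when it is done.

Besides the shell and the picture viewer there is one more tool, called by a JSON object that holds its "op" and its "data". arm_command: Moves the arm, as the interface text tells. Its arguments: {"type":"object","properties":{"motion":{"type":"array","items":{"type":"array","items":{"type":"number"}}},"grip_force":{"type":"number"}},"required":["motion"]}

```bash
ls; mkdir -p pics; python3 - <<'E'
from rig import env
import cv2,numpy as np
s=env.read_state(); print(s)
for n in("scene","top"):
    d=env.snapshot(n); np.savez(f"{n}.npz",**d); cv2.imwrite(f"pics/{n}0.png",d["image"][:,:,::-1]); print(n,d["camera_matrix"],d["xyz"],d["orientation"],d.keys())
E
```

```text
pics
{'clock': 0.0, 'joint_pos': array([ 1.02250394e+00,  5.28444200e-01,  1.43395158e+00,  4.86093275e-06,
        1.18139773e+00, -1.78498390e-01]), 'qvel': array([-8.66983812e-04, -7.74019282e-04, -4.15799782e-04, -3.83306221e-04,
       -8.26592858e-05, -1.10553987e-03]), 'tau': array([ 8.06966227e-05, -4.42363966e+01, -1.78025293e+01, -1.61935968e-04,
        8.38882435e-03, -7.77911112e-06]), 'ee_pos': array([0.22548698, 0.58215187, 0.24733141]), 'orientation': array([ 4.48672087e-04,  8.25052557e-01,  5.65054924e-01, -1.00480835e-03]), 'force': array([ 0.20733922,  0.63573168, -0.76781281]), 'wrist_torque': array([-0.03672375, -0.02751867,  0.0054883 ]), 'grip_width': 0.08556178245919571}
scene [[460.61843918   0.         319.02643149]
 [  0.         460.61843918 197.84145073]
 [  0.           0.           1.        ]] [0.83883213 0.52449866 0.90740964] [0.24079705 0.082713   0.2934475  0.92144664] dict_keys(['image', 'z_map', 'camera_matrix', 'xyz', 'orientation'])
top [[397.16149997   0.         321.2000249 ]
 [  0.         397.16149997 192.2992267 ]
 [  0.           0.           1.        ]] [ 0.37952334 -0.0065927   1.08504046] [ 0.71130249  0.06380724 -0.04799234 -0.6983367 ] dict_keys(['image', 'z_map', 'camera_matrix', 'xyz', 'orientation'])
```

View pics/scene0.png

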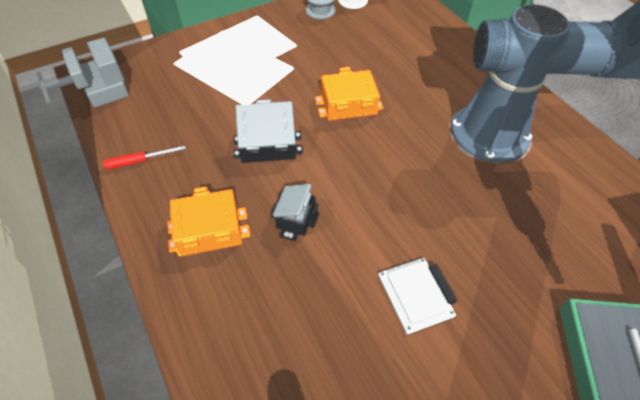

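View pics/top0.png

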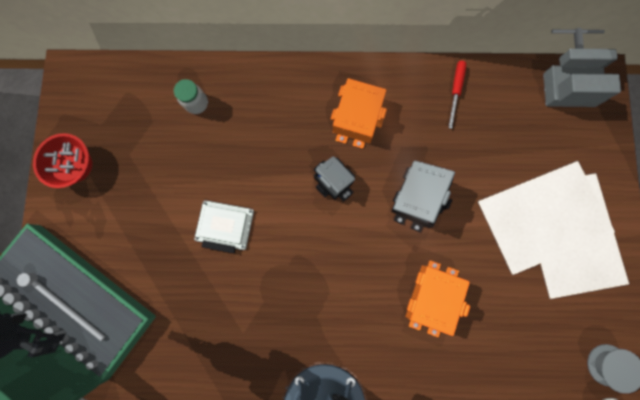

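Candidates, top view: the larger black box with a grey lid at (425,192), the small black fuse box at (335,177), and orange look-alikes at (360,110) and (439,300). In the scene view the two boxes are at (267,130) and (295,205). I choose (425,192), scene (267,130), and will check it in a crop and measure it.

```bash
cat >h.py <<'E'
import numpy as np,cv2
from scipy.spatial.transform import Rotation as R
def cloud(d):
    K=d["camera_matrix"];z=d["z_map"];v,u=np.mgrid[0:400,0:640]
    p=np.stack([(u-K[0,2])/K[0,0]*z,-(v-K[1,2])/K[1,1]*z,-z],-1)
    q=d["orientation"]; return p@R.from_quat([q[1],q[2],q[3],q[0]]).as_matrix().T+d["xyz"]
def lid(d,box):
    x0,y0,x1,y1=box
    P=cloud(d);hsv=cv2.cvtColor(d["image"],cv2.COLOR_RGB2HSV)
    m=np.zeros((400,640),np.uint8);m[y0:y1,x0:x1]=((hsv[...,1]<70)&(hsv[...,2]>95))[y0:y1,x0:x1]
    m&=(d["z_map"]>0)&(P[...,2]>.03)
    n,l,st,c=cv2.connectedComponentsWithStats(m)
    m=l==1+np.argmax(st[1:,4])
    me=cv2.erode(m.astype(np.uint8),np.ones((3,3)))>0
    Q=P[me];c=Q.mean(0);nrm=np.linalg.svd(Q-c)[2][2];nrm*=np.sign(nrm[2])
    r=np.abs((Q-c)@nrm)
    # in-plane rectangle
    h=np.cross(nrm,[0,0,1]);h/=np.linalg.norm(h)   # along hinge (level)
    f=np.cross(h,nrm);f*=np.sign(f[2])       # up slope => free edge
    A=P[m]-c;a=A@f;b=A@h
    print("n",m.sum(),"c",c.round(4),"tilt",np.arccos(nrm[2]).round(3),"res",r.mean().round(4),"up",f.round(3),"h",h.round(3),"ext f",np.percentile(a,[.5,99.5]).round(4),"h",np.percentile(b,[.5,99.5]).round(4))
    e=c+f*np.percentile(a,99.5)+h*np.percentile(b,[.5,99.5]).mean(); g=c+f*np.percentile(a,.5)+h*np.percentile(b,[.5,99.5]).mean()
    print(" free mid",e.round(4),"hinge-side mid",g.round(4))
    return m
E
python3 - <<'E'
from h import *
for n,bs in(("scene",[(225,90,310,165),(265,175,325,240)]),("top",[(385,150,465,235),(305,145,365,205)])):
    d=dict(np.load(n+".npz"))
    for b in bs: print(n,b);lid(d,b)
    x0,y0,x1,y1=bs[0]; im=d["image"][y0:y1,x0:x1,::-1]
    cv2.imwrite(f"pics/crop_{n}.png",cv2.resize(im,None,fx=6,fy=6,interpolation=cv2.INTER_CUBIC))
E
```

```text
scene (225, 90, 310, 165)
n 2616 c [ 0.5501 -0.2381  0.0875] tilt 0.478 res 0.0017 up [-0.359 -0.812  0.46 ] h [ 0.915 -0.404  0.   ] ext f [-0.0579  0.0629] h [-0.0704  0.0678]
 free mid [ 0.5263 -0.2887  0.1165] hinge-side mid [ 0.5697 -0.1905  0.0609]
scene (265, 175, 325, 240)
n 914 c [ 0.5917 -0.0121  0.0731] tilt 0.498 res 0.0011 up [-0.616  0.627  0.477] h [-0.713 -0.701  0.   ] ext f [-0.0498  0.0392] h [-0.0386  0.0457]
 free mid [0.565  0.01   0.0918] hinge-side mid [ 0.6199 -0.0459  0.0493]
top (385, 150, 465, 235)
n 2373 c [ 0.5461 -0.2421  0.0903] tilt 0.472 res 0.0014 up [-0.355 -0.817  0.455] h [ 0.917 -0.398  0.   ] ext f [-0.0631  0.059 ] h [-0.068   0.0702]
 free mid [ 0.5261 -0.2907  0.1171] hinge-side mid [ 0.5695 -0.191   0.0616]
top (305, 145, 365, 205)
n 736 c [ 0.5886 -0.0156  0.0735] tilt 0.496 res 0.0012 up [-0.606  0.637  0.476] h [-0.725 -0.689  0.   ] ext f [-0.0394  0.0389] h [-0.041   0.0406]
 free mid [0.5652 0.0093 0.092 ] hinge-side mid [ 0.6127 -0.0405  0.0548]
```

View crops.

View pics/crop_scene.png

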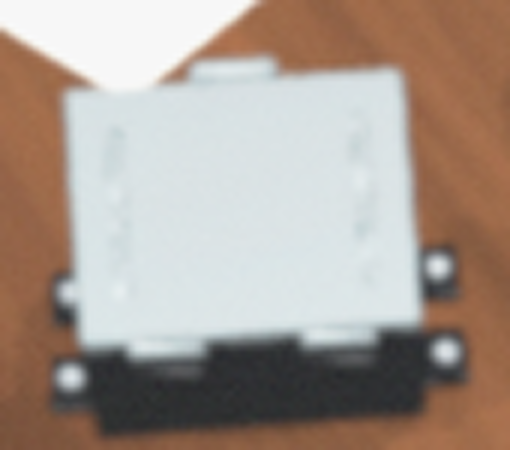

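View pics/crop_top.png

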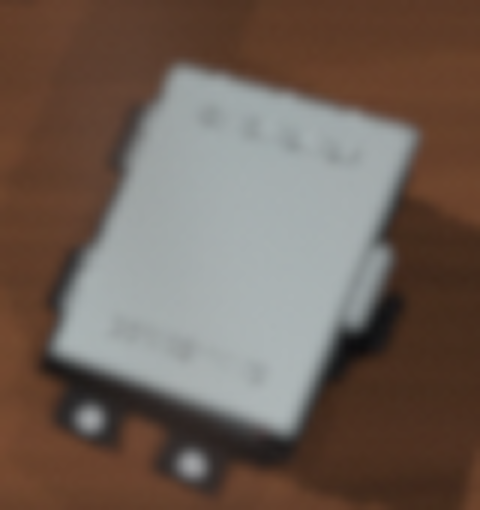

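The crops show a black base, a grey lid and lugs. In the scene crop the nose is in the middle of the free edge at the top (crop 235,68) and the hinge knuckles are below. In the top crop the nose and tongue are on the right, at (370,290). So this is the relay box, and the upslope direction points to the catch. The measured extents include the nose and knuckles, so I'll refine them from the side strips only.

```bash
python3 - <<'E'
from h import *
from rig import env
s=env.read_state();q=s["orientation"];T=R.from_quat([q[1],q[2],q[3],q[0]]).as_matrix()
Hs=[]
for n,b in(("scene",(225,90,310,165)),("top",(385,150,465,235))):
    d=dict(np.load(n+".npz"));m=lid(d,b);Q=cloud(d)[m]
    c=Q.mean(0);nr=np.linalg.svd(Q-c)[2][2];nr*=np.sign(nr[2]);h=np.cross(nr,[0,0,1]);h/=np.linalg.norm(h);f=np.cross(h,nr);f*=np.sign(f[2])
    a=(Q-c)@f;bb=(Q-c)@h;bm=np.percentile(bb,[.5,99.5]).mean();k=(abs(bb-bm)>54)&(abs(bb-bm)<65)
    e=np.percentile(a[k],[1,99]);print("side strip ext",e.round(4),np.diff(e))
    mid=c+f*e.mean()+h*bm
    edge=mid+.055*f; H=mid-.055*f-.01*nr; print("edge",edge.round(4),"hinge",H.round(4));Hs.append(H)
    fh=f.copy();fh[2]=0;fh/=np.linalg.norm(fh)
H=np.mean(Hs,0);print("H",H,"fh",fh)
for th in(.475,.3,.15,.05,0,-.02):
    S=.083;p=H+fh*(S*np.cos(th)-.01*np.sin(th));p[2]=.055+S*np.sin(th)+.01*np.cos(th)
    t=p+[0,0,.017]
    print(th,"tcp",t.round(4),"tool shift mm",((t-s["ee_pos"])@T*1000).round(1))
print(T.round(3))
E
```

```text
n 2616 c [ 0.5501 -0.2381  0.0875] tilt 0.478 res 0.0017 up [-0.359 -0.812  0.46 ] h [ 0.915 -0.404  0.   ] ext f [-0.0579  0.0629] h [-0.0704  0.0678]
 free mid [ 0.5263 -0.2887  0.1165] hinge-side mid [ 0.5697 -0.1905  0.0609]Traceback (most recent call last):
  File "<stdin>", line 9, in <module>
    return _quantile_unchecked(
        a, q, axis, out, overwrite_input, method, keepdims, weights)
    return _ureduce(a,
                    func=_quantile_ureduce_func,
    ...<5 lines>...
                    overwrite_input=overwrite_input,
                    method=method)
    r = func(a, **kwargs)
    result = _quantile(arr,
                       quantiles=q,
    ...<2 lines>...
                       out=out,
                       weights=wgt)
    slices_having_nans = np.isnan(arr[-1, ...])
                                  ~~~^^^^^^^^^
IndexError: index -1 is out of bounds for axis 0 with size 0
```

```bash
sed -i 's/    return m$/    return P[m],c,nrm,h,f/' h.py; python3 - <<'E'
from h import *
from rig import env
s=env.read_state();q=s["orientation"];T=R.from_quat([q[1],q[2],q[3],q[0]]).as_matrix()
Hs=[];F=[]
for n,b in(("scene",(225,90,310,165)),("top",(385,150,465,235))):
    d=dict(np.load(n+".npz"));Q,c,nr,h,f=lid(d,b);Q=Q[np.abs((Q-c)@nr)<.008]
    a=(Q-c)@f;bb=(Q-c)@h;bm=np.percentile(bb,[.5,99.5]).mean();k=(abs(bb-bm)>50)
    k=(abs(bb-bm)>.054)&(abs(bb-bm)<.065)
    e=np.percentile(a[k],[1,99]);print("side strip ext",e.round(4),np.diff(e))
    mid=c+f*e.mean()+h*bm
    edge=mid+.055*f; H=mid-.055*f-.01*nr; print("edge",edge.round(4),"hinge",H.round(4));Hs.append(H)
    fh=f.copy();fh[2]=0;fh/=np.linalg.norm(fh);F.append(fh)
H=np.mean(Hs,0);fh=np.mean(F,0);print("H",H,"fh",fh)
for th in(.475,.3,.15,.05,0,-.02):
    S=.083;p=H+fh*(S*np.cos(th)-.01*np.sin(th));p[2]=.055+S*np.sin(th)+.01*np.cos(th)
    t=p+[0,0,.017]
    print(th,"tcp",t.round(4),"tool shift mm",((t-s["ee_pos"])@T*1000).round(1))
print(T.round(3))
E
```

```text
n 2616 c [ 0.5501 -0.2381  0.0875] tilt 0.478 res 0.0017 up [-0.359 -0.812  0.46 ] h [ 0.915 -0.404  0.   ] ext f [-0.0579  0.0629] h [-0.0704  0.0678]
 free mid [ 0.5263 -0.2887  0.1165] hinge-side mid [ 0.5697 -0.1905  0.0609]
side strip ext [-0.0522  0.0564] [0.10866465]
edge [ 0.5284 -0.284   0.1138] hinge [ 0.566  -0.1988  0.0543]
n 2373 c [ 0.5461 -0.2421  0.0903] tilt 0.472 res 0.0014 up [-0.355 -0.817  0.455] h [ 0.917 -0.398  0.   ] ext f [-0.0631  0.059 ] h [-0.068   0.0702]
 free mid [ 0.5261 -0.2907  0.1171] hinge-side mid [ 0.5695 -0.191   0.0616]
side strip ext [-0.0554  0.0519] [0.10729785]
edge [ 0.5282 -0.286   0.1145] hinge [ 0.5654 -0.2003  0.0556]
H [ 0.56569986 -0.19957749  0.05494977] fh [-0.4010873  -0.91603505  0.        ]
0.475 tcp [ 0.5379 -0.263   0.1189] tool shift mm [-674.9  596.8  129.7]
0.3 tcp [ 0.5351 -0.2695  0.1061] tool shift mm [-682.   596.5  142.4]
0.15 tcp [ 0.5334 -0.2734  0.0943] tool shift mm [-686.2  596.3  154.2]
0.05 tcp [ 0.5327 -0.2751  0.0861] tool shift mm [-688.   596.3  162.4]
0 tcp [ 0.5324 -0.2756  0.082 ] tool shift mm [-688.6  596.2  166.5]
-0.02 tcp [ 0.5323 -0.2758  0.0803] tool shift mm [-688.8  596.2  168.2]
[[ 0.361  0.932 -0.001]
 [ 0.932 -0.361 -0.002]
 [-0.002 -0.    -1.   ]]
```

Both views agree: the free edge is at z = 0.114 (expected 0.114), the hinge at z = 0.055, and the lid is 0.475 rad open. Next I shut the fingers and travel over.

{"op": "arm_command", "data": {"motion": [[0,0,0,-27,24,0,-1],[0,0,0,-27,24,0,-1],[0,0,0,-27,24,0,-1],[0,0,0,-27,24,0,-1],[0,0,0,-27,24,0,-1],[0,0,0,-27,24,0,-1],[0,0,0,-27,24,0,-1],[0,0,0,-27,24,0,-1],[0,0,0,-27,24,0,-1],[0,0,0,-27,24,0,-1],[0,0,0,-27,24,0,-1],[0,0,0,-27,24,0,-1]], "grip_force": 30}}

```text
clock: 1.1
ee_pos: [0.3773, 0.1749, 0.2482]
orientation: [-0.0, 0.825, 0.565, -0.0]
force: [0.2, -0.2, 0.2]
grip_width: -0.0
```

{"op": "arm_command", "data": {"motion": [[0,0,0,-27,24,4,-1],[0,0,0,-27,24,4,-1],[0,0,0,-27,24,4,-1],[0,0,0,-27,24,4,-1],[0,0,0,-27,24,4,-1],[0,0,0,-27,24,4,-1],[0,0,0,-27,24,4,-1],[0,0,0,-27,24,4,-1],[0,0,0,-27,24,4,-1],[0,0,0,-27,24,4,-1],[0,0,0,-27,24,4,-1],[0,0,0,-20,20,4,-1]]}}

```text
clock: 2.1
ee_pos: [0.528, -0.2246, 0.1998]
orientation: [0.0, 0.825, 0.564, -0.0]
force: [0.3, 0.4, -0.2]
grip_width: -0.0002
```

{"op": "arm_command", "data": {"motion": [[0,0,0,0,0,0,-1],[0,0,0,0,0,0,-1],[0,0,0,0,0,0,-1]]}}

```text
clock: 2.35
ee_pos: [0.5266, -0.2208, 0.1997]
orientation: [-0.001, 0.825, 0.565, -0.0]
force: [-0.1, 0.1, 0.4]
grip_width: -0.0003
```

{"op": "arm_command", "data": {"motion": [[0,0,0,-12,9,0,-1],[0,0,0,-12,9,0,-1],[0,0,0,-11,8,20,-1],[0,0,0,0,0,20,-1],[0,0,0,0,0,14,-1],[0,0,0,0,0,0,-1],[0,0,0,0,0,0,-1]]}}

```text
clock: 2.93
ee_pos: [0.539, -0.2639, 0.1459]
orientation: [-0.0, 0.825, 0.565, -0.0]
force: [0.2, 0.3, 0.4]
grip_width: 0.0001
```

```bash
python3 - <<'E'
from h import *
from rig import env
s=env.read_state();print(s["ee_pos"],s["force"],s["joint_pos"])
a=env.snapshot("scene")["image"][60:260,200:400,::-1];b=env.snapshot("top")["image"][100:300,330:530,::-1]
cv2.imwrite("pics/near1.png",cv2.resize(np.hstack([a,b]),(800,400),interpolation=cv2.INTER_CUBIC))
E
```

```text
[ 0.53903976 -0.26390148  0.14594263] [0.21748041 0.32020489 0.39471235] [-6.41225038e-01  6.24994494e-01  1.58566021e+00 -1.76025557e-04
  9.31991895e-01 -1.84227289e+00]
```

View pics/near1.png

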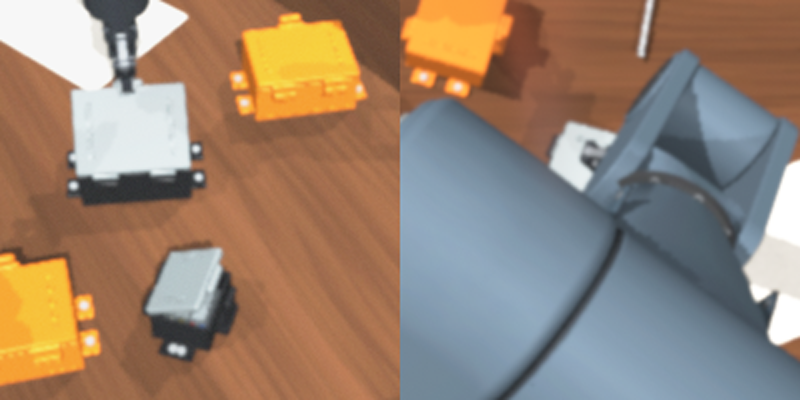

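The left half (scene view) shows the closed fingertips at (125,85), above the middle of the free-edge strip, with the fuse box well clear. The top view is blocked by the arm. Next I press down slowly along the lid's arc.

{"op": "arm_command", "data": {"motion": [[0,0,0,0,0,8,-1],[0,0,0,0,0,8,-1],[0,0,0,0,0,5,-1],[0,0,0,-1,0,4,-1],[0,0,0,-2,0,4,-1],[0,0,0,-2,0,4,-1],[0,0,0,-2,0,4,-1]]}}

```text
clock: 3.62
ee_pos: [0.5362, -0.2701, 0.1089]
orientation: [-0.001, 0.825, 0.565, -0.0]
force: [-1.3, 2.3, 1.7]
grip_width: 0.0001
```

Contact is gentle and the lid is moving. I continue.

{"op": "arm_command", "data": {"motion": [[0,0,0,-1,0,4,-1],[0,0,0,-1,0,4,-1],[0,0,0,-1,0,4,-1],[0,0,0,-1,0,4,-1],[0,0,0,0,0,3,-1]]}}

```text
clock: 4.03
ee_pos: [0.5352, -0.2748, 0.0907]
orientation: [0.001, 0.825, 0.565, -0.0]
force: [-4.2, -0.7, 12.4]
grip_width: 0.0002
```

{"op": "arm_command", "data": {"motion": [[0,0,0,0,0,2,-1],[0,0,0,0,0,2,-1]]}}

```text
clock: 4.2
ee_pos: [0.5349, -0.2753, 0.0874]
orientation: [0.001, 0.825, 0.565, -0.001]
force: [-4.5, -3.5, 6.8]
grip_width: -0.0004
```

{"op": "arm_command", "data": {"motion": [[0,0,0,0,0,2,-1],[0,0,0,0,0,2,-1]]}}

```text
clock: 4.37
ee_pos: [0.5355, -0.2749, 0.0828]
orientation: [0.001, 0.825, 0.565, 0.0]
force: [0.3, 0.1, 1.3]
grip_width: 0.0001
```

{"op": "arm_command", "data": {"motion": [[0,0,0,0,0,1,-1],[0,0,0,0,0,1,-1],[0,0,0,0,0,0,-1]]}}

```text
clock: 4.62
ee_pos: [0.5356, -0.2747, 0.0819]
orientation: [0.001, 0.825, 0.565, -0.0]
force: [-4.1, -0.8, 12.4]
grip_width: -0.0003
```

The force peaked at about 12 N, then dropped to about 1 N (the snap), and now rises again at z = 0.082, the shut height. I press slightly more, then back off and look.

{"op": "arm_command", "data": {"motion": [[0,0,0,0,0,1,-1],[0,0,0,0,0,0,-1]]}}

```text
clock: 4.78
ee_pos: [0.5356, -0.2747, 0.0819]
orientation: [0.001, 0.825, 0.565, 0.0]
force: [-4.8, -0.6, 16.7]
grip_width: 0.0002
```

{"op": "arm_command", "data": {"motion": [[0,0,0,0,0,-6,-1],[0,0,0,0,0,-15,-1],[0,0,0,0,0,-30,-1],[0,0,0,0,0,-30,-1],[0,0,0,0,0,-30,-1],[0,0,0,30,-20,-10,-1],[0,0,0,30,-25,0,-1],[0,0,0,30,-25,0,-1],[0,0,0,30,-25,0,-1],[0,0,0,30,-25,0,-1],[0,0,0,30,-25,0,-1],[0,0,0,30,-25,0,-1]]}}

```text
clock: 5.78
ee_pos: [0.4516, -0.0148, 0.2]
orientation: [-0.0, 0.825, 0.565, 0.0]
force: [1.3, 0.6, 0.7]
grip_width: -0.0002
```

{"op": "arm_command", "data": {"motion": [[0,0,0,30,-25,0,-1],[0,0,0,30,-25,0,-1],[0,0,0,30,-25,0,-1],[0,0,0,30,-25,0,-1],[0,0,0,30,-25,0,-1],[0,0,0,0,0,0,-1],[0,0,0,0,0,0,-1],[0,0,0,0,0,0,-1]]}}

```text
clock: 6.45
ee_pos: [0.3903, 0.1686, 0.2001]
orientation: [0.0, 0.825, 0.566, 0.0]
force: [-0.7, 0.4, 0.1]
grip_width: 0.0001
```

```bash
python3 - <<'E'
from h import *
from rig import env
s=env.read_state();print(s["clock"],s["ee_pos"],s["force"])
D={n:env.snapshot(n) for n in("scene","top")}
a=D["scene"]["image"][60:260,200:400,::-1];b=D["top"]["image"][100:300,300:500,::-1]
cv2.imwrite("pics/after1.png",cv2.resize(np.hstack([a,b]),(800,400),interpolation=cv2.INTER_CUBIC))
for n,bs in(("scene",[(225,90,310,165),(265,175,325,240)]),("top",[(385,150,465,235),(305,145,365,205)])):
    for x in bs:
        print(n,x)
        try: lid(D[n],x)
        except Exception as e: print(e)
E
```

```text
6.45 [0.39031916 0.16857776 0.20014304] [-0.70031476  0.41976237  0.08835446]
scene (225, 90, 310, 165)
n 1980 c [ 0.5468 -0.2423  0.0645] tilt 0.014 res 0.0016 up [-0.485 -0.874  0.014] h [ 0.875 -0.485  0.   ] ext f [-0.0557  0.0691] h [-0.0706  0.07  ]
 free mid [ 0.513  -0.3026  0.0655] hinge-side mid [ 0.5735 -0.1935  0.0637]
scene (265, 175, 325, 240)
n 908 c [ 0.5919 -0.0121  0.0729] tilt 0.494 res 0.0011 up [-0.616  0.629  0.474] h [-0.714 -0.7    0.   ] ext f [-0.0501  0.0392] h [-0.0384  0.0458]
 free mid [0.5651 0.01   0.0915] hinge-side mid [ 0.6201 -0.0462  0.0492]
top (385, 150, 465, 235)
n 2375 c [ 0.544  -0.2483  0.065 ] tilt 0.003 res 0.0015 up [ 0.128 -0.992  0.003] h [ 0.992  0.128 -0.   ] ext f [-0.0747  0.0748] h [-0.0788  0.0802]
 free mid [ 0.5542 -0.3224  0.0652] hinge-side mid [ 0.5351 -0.1742  0.0648]
top (305, 145, 365, 205)
n 738 c [ 0.5885 -0.0165  0.0732] tilt 0.501 res 0.0013 up [-0.607  0.633  0.481] h [-0.722 -0.692  0.   ] ext f [-0.0389  0.0393] h [-0.0421  0.0401]
 free mid [0.5654 0.009  0.092 ] hinge-side mid [ 0.6127 -0.0405  0.0545]
```

View pics/after1.png

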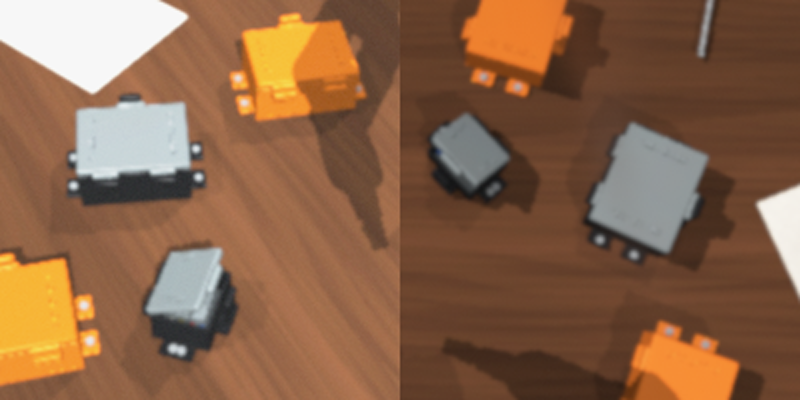

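The relay lid, left half at (130,140), is level, with its upper face at 65 mm and tilt 0.003 to 0.014 rad. The catch tongue shows over the nose at (130,100). The fuse lid at (190,280) is unchanged at about 0.50 rad. The arm is clear of everything, so I hand the job in.

```bash
python3 -c "
from rig import env
print(env.finish_job())"
```

```text
the job is handed in; nothing more can be done
None
```

The relay box's lid is shut and held by its catch, and the fuse box's lid is still open as it stood. I handed the job in at about 6.5 s; no verdict is reported.

- **The press:** I pressed with closed fingertips about 27 mm in from the free edge, slightly more than the suggested 15 to 25 mm. The sampled force rose to about 12 N, then fell to about 1 N as the lid snapped past the catch. It rose again against the closed lid, reaching 17 N.
- **Relay lid:** after I withdrew the arm, both cameras showed it level, 0.003 and 0.014 rad from shut. Its upper face was at 65 mm, as it should be when shut.
- **Fuse lid:** it read about 0.50 rad in both views, the same as at the start.
- **Arm:** it was clear of everything, with the force reading under 1 N.

None of these checks failed. The two views put the relay hinge about 1.6 mm apart, within the stated calibration.

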